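# Lay out a puppet's parts in their rests

### The arm

A 6-joint arm with a two-finger parallel gripper is mounted at the origin on the work surface. World frame = base frame: x ahead of the robot, y to its left, z up, the work surface at z = 0. Lengths are in mm, angles in rad, forces in N, time in s.
With the tool pointing down it reaches from about 400 to 925 mm from the base axis. Payload 12.5 kg.
Tool frame: the origin (TCP) lies midway between the tips of the shut fingers; the grasp point (between the pads) lies 19 mm behind it (env.grip_depth is the distance from the TCP to the grasp point, in mm); z points along the fingers, y is the line along which they close (so a half turn about z gives the same grasp; the last joint's range is limited). The gripper opens to 95 mm and grips with 3 to 60 N. Pads are 20 mm wide; open, the fingers measure 119 mm over their backs; the gripper's body (75 mm by 180 mm) begins 59 mm behind the grasp point.
Start: joints at [-1.255, 0.491, 1.559, -0, 1.092, -0.106], TCP at [255.901, -570.229, 214.661] pointing down, gripper open.
Joint ranges: [-3.1, 3.1], [-0.84, 2.19], [0.05, 2.79], [-1.13, 4.28], [0.06, 2.93], [-2.69, 2.69]. Speed limits (rad/s): [2.22, 2.22, 2.79, 3.14, 3.14, 3.14].

### API

Orientations are given as [roll, pitch, yaw] about the fixed x, y, z axes, in that order (R = Rz(yaw) Ry(pitch) Rx(roll)).
In Python, from cell import monitor, viewer, order, env gives the robot as it stands.
- The arm moves only by the tool move_arm, never from a script. Its argument "moves" is one flat list of numbers, 4 for each row, row after row: the shift along the tool's x, y, z normalised to -1 to 1, where 1 is 0.15 m, then the turn about the tool's z normalised to -1 to 1, where 1 is pi/2 rad. A call has 1 to 10 rows; each row shifts and turns the commanded pose from where the row before left it, along the tool's axes as they then stand; what a row does not reach is not made up. A row lasts 1/8 s, in which the tool goes at most 62.5 mm and 10.7 degrees, less where a joint would pass 70% of its speed; a pose out of reach is approached as far as the arm can. A call with a number of a shift or a turn outside -1 to 1 is refused whole. A call with a gripper value outside its range is refused whole. "claw" is the finger opening in mm, from 0 to 95.1, set as the call begins (left out, the last holds). The fingers move at their own pace and stop on an object; the grip force is fixed at half the most. Time passes only in rows, so rows that do not move let the fingers close. It gives the time, the measured TCP pose, the force, the opening and the grip force at its end, in the units of the state.
- monitor.state(): the state, without advancing time (a new reading comes with each control period).
- viewer.read_camera(name): name is "scene" or "top"; returns the picture (420x560x3 uint8, red, green, blue); there is no depth.
- viewer.camera_info(name): a dict with "K" (3x3 intrinsics, pixels), "dist_coeffs" ([k1, k2, p1, p2, k3] as OpenCV has them; the pictures are not rectified), "camera_from_world" (4x4, takes a point from world to camera coordinates). Camera axes: x right, y down, z forward; pixel columns grow to the right and rows downward; lengths in mm; the calibration is good to about 2 mm. A picture is of the moment at which its call begins. camera_info takes no time and is no camera call.
- order.job_done(): hands the job in; it is judged then, once.
The state is a dict: "t": time; "joints": joint angles; "qvel": joint speeds; "tau": joint torques, N m; "eef_pos": TCP position; "tcp_rot": TCP orientation; "ft_force": force on the tool from outside, world axes, zero at the start; "moment": the same for the moment, N m; "opening": opening from 0.0 (shut) to 1.0 (fully open); "grip_force": force on a finger pad.
Only numpy, scipy, OpenCV 4.12 (cv2) and the standard library are available. Lean on these libraries where they do the work, as an engineer would, in place of code of your own. Each camera call takes 0.05 s, during which the arm holds its last target. There are 200 camera calls.

### The job

Lay out the finished puppet parts in the rests made for them: the large head standing upright in the large round dish, the small head upright in the small round dish, the torso upright inside the rectangular tray; pick up the two arms together in one grasp and lay them side by side, lengthwise and centred, in the two saddles of the cradle. Set everything down without dropping it, let go, and do not disturb the glue jar.

Things in the scene. Friction and masses are not known exactly. Their poses are not given: they have to be found in the camera images.
- large_head_mid (a point): The larger of two turned wooden puppet heads: pale wood, egg-shaped on a short neck, standing upright on its flat round foot. 74 tall, 56 diameter at its widest (a straight band 30 to 46 above its foot), rounded above; foot 40 diameter. Little nose (up to 5 proud) towards its -x. About 90 g. Point: on its axis, half-way up (37 above the foot); z up. (Sizes in mm.)
- small_head_mid (a point): The smaller head, same shape and wood: 56 tall, 40 diameter at its widest (straight band 22 to 36 above its foot), foot 24 diameter; nose to -x. About 40 g. Point: on its axis, half-way up (28 above the foot); z up. (Sizes in mm.)
- torso_mid (a point): The puppet's wooden torso, a pale upright block 70 tall: 40 thick along its x; along its y 60 wide at the hips (lower 36) and 70 wide at the chest (upper 34). Dark round neck socket on top. About 140 g. Point: its centre, 35 above its underside; x across the thin way, z up. (Sizes in mm.)
- limb_a_mid (a point): One of two identical wooden puppet arms: a straight pale bar 130 long (its x), 18 wide (its y), 20 high, 35 g, lying flat on the bench with a dark pin near its shoulder end (+x) and a dark wrist line near the hand end (-x). Point: its centre, 10 above its underside. The two lie parallel, side by side, 2 to 5 apart, limb_b on the +y side, ends level within 3, so that one grasp across the middle takes both (36 wide when pressed together). (Sizes in mm.)
- limb_b_mid (a point): The other arm, same size, axes and point. (Sizes in mm.)
- large_ring: Rest for the large head, fixed to the bench: low round wooden dish, 72 outside diameter, flat floor 60 diameter and 5 above the bench, dark rim up to 11 above the bench. Origin: centre of its underside, on the bench. (Sizes in mm.)
- small_ring: Rest for the small head, fixed: the same kind of dish, 50 outside diameter, floor 40 diameter and 5 above the bench, rim up to 11. Origin: centre of its underside, on the bench. (Sizes in mm.)
- frame_rest: Rest for the torso, fixed: low rectangular wooden tray 68 (its x) by 88 (its y) outside; floor 56 by 76, 5 above the bench; dark rim up to 11. The torso stands in it with x along x (either way round). Origin: centre of its underside, on the bench. (Sizes in mm.)
- cradle: Cradle for the pair of arms, fixed: a base plate 100 (x) by 68 (y) by 8 high with two dark U-shaped saddles across it, 80 apart centre to centre along x, each 12 thick. Saddle floors are 26 above the bench and 52 wide in y, between lips rising to 36 above the bench. The arms lie along its x, side by side across both saddles; the space between the saddles (68 long) is open above the base plate. Origin: centre of its underside, on the bench. (Sizes in mm.)
- glue_jar_mid (a point): Bystander: white plastic glue jar with black lid, 50 diameter, 60 high, standing loose. Point: on its axis, half-way up. (Sizes in mm.)
Things that resemble listed ones, but are neither listed nor needed, are in the scene too. Leave any blue or purple look-alike of the part that bears limb_a_mid alone.

How it is judged (in metres and radians):
On the way:
1. both arms are lifted clear of the bench together, side by side in one grasp (height (world z) of each of limb_a_mid, limb_b_mid above 0.05 m and distance between limb_a_mid and limb_b_mid below 0.035 m and contact force between each of limb_a, limb_b and the fingers above 0.2 N), for 0.2 s.
At the end, for the whole second after the job is handed in: Heads and torso upright on the floors of their rests (centres within 13 mm large head, 11 small, 15 torso and 0.35 rad); both arms on the saddle floors along the cradle (0.3 rad; 20 mm lengthwise, 22 sideways); heights within 3 mm, tilt under 0.1 rad; all released, at rest (horizontal distance between large_head_mid and large_ring below 0.013 m and z of large_head_mid in the frame of large_ring between 0.039 and 0.045 m and angle between each of large_head_mid, small_head_mid, torso_mid's own z axis and vertical below 0.1 rad and horizontal distance between small_head_mid and small_ring below 0.011 m and z of small_head_mid in the frame of small_ring between 0.03 and 0.036 m and horizontal distance between torso_mid and frame_rest below 0.015 m and z of torso_mid in the frame of frame_rest between 0.037 and 0.043 m and angle between the x axis of torso_mid and the x axis of frame_rest, either way round below 0.35 rad and x of limb_a_mid in the frame of cradle between -0.02 and 0.02 m and y of limb_a_mid in the frame of cradle between -0.022 and 0.022 m and z of limb_a_mid in the frame of cradle between 0.033 and 0.039 m and angle between the x axis of each of limb_a_mid, limb_b_mid and the x axis of cradle, either way round below 0.3 rad and x of limb_b_mid in the frame of cradle between -0.02 and 0.02 m and y of limb_b_mid in the frame of cradle between -0.022 and 0.022 m and z of limb_b_mid in the frame of cradle between 0.033 and 0.039 m and linear speed of each of large_head, small_head, torso, limb_a, limb_b below 0.02 m/s); the robot touches nothing.
It fails at once if a puppet part is dropped or thrown (falls free at more than 0.7 m/s, a drop of over 25 mm) ((linear speed of large_head above 0.7 m/s and contact force between large_head and anything else below 0.01 N) or (linear speed of small_head above 0.7 m/s and contact force between small_head and anything else below 0.01 N) or (linear speed of torso above 0.7 m/s and contact force between torso and anything else below 0.01 N) or (linear speed of limb_a above 0.7 m/s and contact force between limb_a and anything else below 0.01 N) or (linear speed of limb_b above 0.7 m/s and contact force between limb_b and anything else below 0.01 N)).
It fails at once if the glue jar is pushed more than 20 mm or tipped (distance of glue_jar_mid from where it was at the start of the episode above 0.02 m or angle between glue_jar_mid's own z axis and vertical above 0.3 rad).
It also fails if it takes over 102 s, if anything falls off the work surface, if the arm or the gripper's body presses on something with over 40 N, if the wrist force passes 120 N, or if a joint passes its speed limit or range.

## Working session

There is one attempt and no reset: what is moved stays moved. The work goes in short steps, Python scripts to look and compute and a tool call to move; the robot and the scene stay as the last step left them, time stands still between calls to the robot, and variables do not carry over. Pictures are saved under pics/ and viewed, at most 14 in all, crops included, and the job is handed in when it is done.

Besides the shell and the picture viewer there is one more tool, called after ">>>" by a JSON object that holds its "name" and its "arguments", one argument or row to a line. move_arm: Moves the arm, as the interface text tells. Scaled input: -1 to 1 covers 0.15 m each way for a shift and pi/2 rad each way for a turn. Its arguments: {"type":"object","properties":{"moves":{"type":"array"},"claw":{"type":"number"}},"required":["moves"]}

```bash
mkdir -p pics; ls; python3 - <<'E'
from cell import monitor, viewer, order, env
import cv2
for n in("scene","top"):
    im=viewer.read_camera(n); cv2.imwrite(f"pics/{n}0.png",im[:,:,::-1]); cv2.imwrite(f"pics/{n}0big.png",cv2.resize(im[:,:,::-1],(800,600),interpolation=cv2.INTER_CUBIC))
    i=viewer.camera_info(n); print(n,i)
print(monitor.state())
E
```

```text
pics
scene {'K': array([[435.46793841,   0.        , 288.94220117],
       [  0.        , 435.46793841, 205.97501677],
       [  0.        ,   0.        ,   1.        ]]), 'dist_coeffs': array([-0.1266107,  0.       ,  0.       ,  0.       ,  0.       ]), 'camera_from_world': array([[ 1.92837028e-01,  9.81139864e-01,  1.33584473e-02,
        -1.65259069e+02],
       [ 6.58436994e-01, -1.19293983e-01, -7.43121572e-01,
        -2.77046545e+02],
       [-7.27512616e-01,  1.52097051e-01, -6.69023080e-01,
         1.54623024e+03],
       [ 0.00000000e+00,  0.00000000e+00,  0.00000000e+00,
         1.00000000e+00]])}
top {'K': array([[444.09008891,   0.        , 279.47518054],
       [  0.        , 444.09008891, 208.88704608],
       [  0.        ,   0.        ,   1.        ]]), 'dist_coeffs': array([-0.10900077,  0.        ,  0.        ,  0.        ,  0.        ]), 'camera_from_world': array([[-3.40793347e-03, -9.99924267e-01,  1.18256301e-02,
         6.45987920e+01],
       [-9.93109902e-01,  1.99899891e-03, -1.17169652e-01,
         4.96610793e+02],
       [ 1.17137139e-01, -1.21434567e-02, -9.93041503e-01,
         1.21194973e+03],
       [ 0.00000000e+00,  0.00000000e+00,  0.00000000e+00,
         1.00000000e+00]])}
{'t': 0.1, 'joints': array([-1.25460835e+00,  4.91507564e-01,  1.55937169e+00,  1.33256509e-05,
        1.09169245e+00, -1.05581157e-01]), 'qvel': array([-0.00086864, -0.00097173, -0.0021688 , -0.00092764,  0.00153309,
        0.0010842 ]), 'tau': array([ 1.32932695e-03, -6.13623333e+01, -2.58605236e+01,  6.93635107e-02,
        4.69677988e-02, -3.72705335e-05]), 'eef_pos': array([ 255.83015938, -570.0185002 ,  214.1208279 ]), 'tcp_rot': array([-3.14062030e+00, -1.14931005e-04,  4.21762926e-01]), 'ft_force': array([-0.93592887, -0.22438158,  0.57365928]), 'moment': array([0.04188086, 0.00067463, 0.01809127]), 'grip_force': 0.0, 'opening': 1.003649865480094}
```

View pics/scene0big.png

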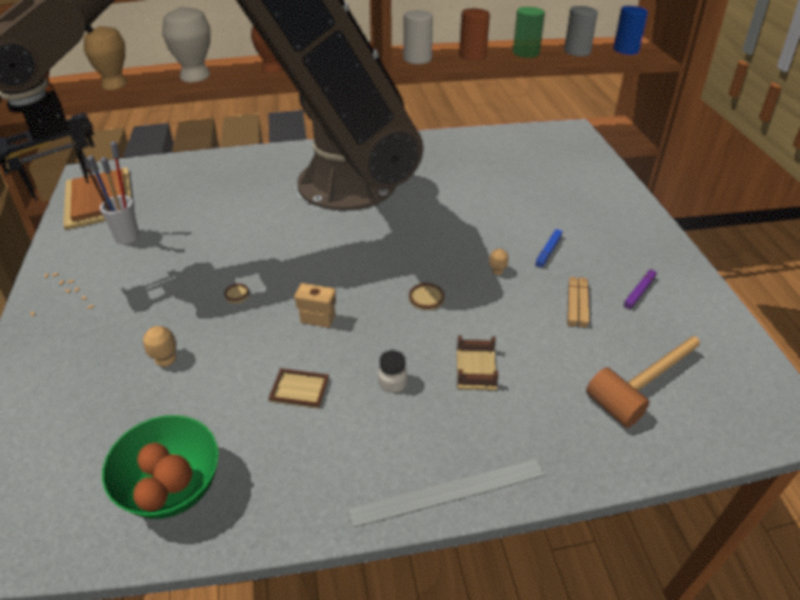

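View pics/top0big.png

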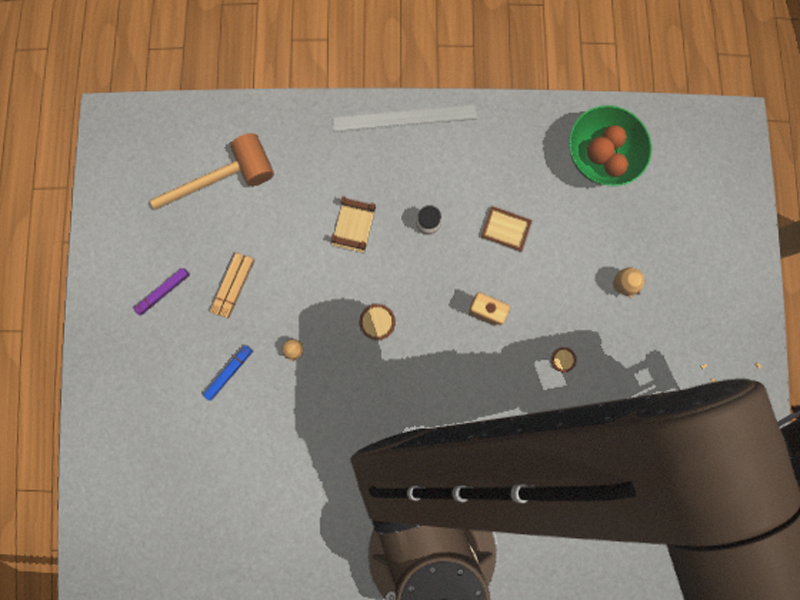

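The top view, in 800x600 pixels, shows the large head at (629,281), small head (292,349), torso (490,308), tray (507,228), large dish (377,322), small dish (564,360), cradle (353,226), the pair of pale arms (232,285) and the jar (429,218). The blue bar (228,372) and purple bar (161,291) are single painted look-alikes, so I'll leave them. The pale pair fits the description: two parallel bars with pin and wrist marks.

```bash
cat > h.py <<'E'
from cell import monitor, viewer, order, env
import cv2, numpy as np
def ray(n,uv):
    i=viewer.camera_info(n); T=i["camera_from_world"]; R,t=T[:3,:3],T[:3,3]
    p=cv2.undistortPoints(np.float64(uv).reshape(-1,1,2),i["K"],i["dist_coeffs"])[:,0]
    return -R.T@t,np.c_[p,np.ones(len(p))]@R
def plane(n,uv,z):
    c,d=ray(n,uv); return (c+d*((z-c[2])/d[:,2:3]))[:,:2]
def pix(n,P):
    i=viewer.camera_info(n);T=i["camera_from_world"]
    return cv2.projectPoints(np.float64(P).reshape(-1,1,3),cv2.Rodrigues(T[:3,:3])[0],T[:3,3],i["K"],i["dist_coeffs"])[0][:,0]
def blob(im,xy,r,lo=70):
    "contour of the saturated blob nearest xy"
    hsv=cv2.cvtColor(im,cv2.COLOR_RGB2HSV); m=(hsv[:,:,1]>lo).astype(np.uint8)
    k=np.zeros_like(m); cv2.circle(k,tuple(int(a) for a in xy),r,1,-1); m&=k
    cs=cv2.findContours(m,cv2.RETR_EXTERNAL,cv2.CHAIN_APPROX_NONE)[0]
    return max(cs,key=cv2.contourArea)
E
cat > m.py <<'E'
from h import *
s=560/800
top=viewer.read_camera("top"); sc=viewer.read_camera("scene")
print("cams",ray("top",[[280,210]])[0],ray("scene",[[280,210]])[0])
T=dict(large_head=(629,281,40),small_head=(292,349,40),torso=(490,308,35),tray=(507,228,70),lring=(377,322,11),sring=(564,360,11),cradle=(353,226,36),limbs=(232,285,20),jar=(429,218,60))
S=dict(large_head=(160,345),small_head=(499,261),torso=(316,305),tray=(299,387),lring=(427,295),sring=(237,292),cradle=(477,362),limbs=(579,302),jar=(392,370))
vt=top[:,:,::-1].copy()
for k,(u,v,z) in T.items():
    for n,im,p in(("top",top,(u,v)),("scene",sc,S[k])):
        c=blob(im,(p[0]*s,p[1]*s),34 if k in("limbs","cradle") else 24)
        if n=="top": cv2.drawContours(vt,[c],-1,(255,0,255),1)
        zz=11 if k=="tray" else z
        w=plane(n,c,zz).astype(np.float32); (cx,cy),wh,a=cv2.minAreaRect(w)
        x,y,ww,hh=cv2.boundingRect(c)
        m=plane(n,[[x+ww/2-.5,y+hh/2-.5]],zz)[0]
        print(k,n,"px",x,y,ww,hh,"z",zz,"rect",np.round([cx,cy,*wh,a],1),"bbmid",m.round(1),"area",cv2.contourArea(c))
cr=vt[120:270,80:480]; 
cv2.imwrite("pics/top1.png",cv2.resize(cr,(800,300),interpolation=cv2.INTER_CUBIC))
cv2.imwrite("pics/limb.png",cv2.resize(top[160:300,80:290,::-1],(800,533),interpolation=cv2.INTER_CUBIC))
E
python3 m.py
```

```text
cams [ 351.44492066   78.31843435 1260.9401736 ] [1339.18776491 -106.08478507  830.79205467]
large_head top px 429 187 22 22 z 40 rect [ 529.9 -391.5   58.2   57.7   63.4] bbmid [ 527.  -389.7] area 306.5
large_head scene px 100 228 23 29 z 40 rect [ 530.8 -392.1  107.    51.9   19. ] bbmid [ 532.4 -393.8] area 455.5
small_head top px 198 237 14 16 z 40 rect [397.4 269.8  41.2  35.9   0.7] bbmid [397.4 269.7] area 145.5
small_head scene px 342 174 14 18 z 40 rect [409.1 262.9  36.7  81.4  66.5] bbmid [410.1 263.6] area 157.0
torso top px 328 205 29 23 z 35 rect [ 474.8 -111.3   72.8   48.1   66.5] bbmid [ 475.8 -110.8] area 396.5
torso scene px 206 198 29 31 z 35 rect [ 465.9 -114.5   77.1  120.5   81.7] bbmid [ 468.5 -112.7] area 665.0
tray top px 337 145 35 31 z 11 rect [ 642.1 -153.3   86.3   68.8   70.1] bbmid [ 640.7 -152.9] area 638.5
tray scene px 189 258 41 27 z 11 rect [ 643.8 -155.5   87.5   70.6   70.2] bbmid [ 644.1 -155.6] area 752.5
lring top px 252 213 25 25 z 11 rect [453.3 106.9  67.8  67.9  89.9] bbmid [453.2 106.9] area 458.0
lring scene px 287 198 24 18 z 11 rect 
[... 238 characters left out ...]
   1.6] bbmid [ 381.3 -263.3] area 145.0
cradle top px 232 138 31 39 z 36 rect [644.4 155.2  69.1 100.2  76.4] bbmid [643.5 154.4] area 756.0
cradle scene px 320 236 28 37 z 36 rect [662.9 148.4  65.4 119.5  75.9] bbmid [666.2 147.9] area 839.5
limbs top px 147 177 31 45 z 20 rect [526.2 396.1  41.9 130.   67.8] bbmid [526.7 396.1] area 598.5
limbs scene px 397 194 16 35 z 20 rect [532.  393.2  40.9 144.9  67. ] bbmid [535.5 391.2] area 438.5Traceback (most recent call last):
  File "m.py", line 10, in <module>
    c=blob(im,(p[0]*s,p[1]*s),34 if k in("limbs","cradle") else 24)
  File "h.py", line 17, in blob
    return max(cs,key=cv2.contourArea)
ValueError: max() iterable argument is empty
```

```bash
cat > m2.py <<'E'
from h import *
s=.7
top=viewer.read_camera("top"); sc=viewer.read_camera("scene")
def az(n,xy,r):
    c=blob({"top":top,"scene":sc}[n],xy,r); o,d=ray(n,c); a=np.arctan2(d[:,1],d[:,0]); 
    m=(a.min()+a.max())/2; return o[:2],np.array([np.cos(m),np.sin(m)])
for k,t,q in(("large",(629,281),(160,345)),("small",(292,349),(499,261))):
    o1,d1=az("top",np.array(t)*s,24); o2,d2=az("scene",np.array(q)*s,24)
    l=np.linalg.solve(np.c_[d1,-d2],o2-o1); print(k,"axis",(o1+l[0]*d1).round(1))
# cradle saddles: dark brown
def dark(n,im,xy,r,v):
    hsv=cv2.cvtColor(im,cv2.COLOR_RGB2HSV); m=((hsv[:,:,2]<v)&(hsv[:,:,1]>70)).astype(np.uint8)
    k=np.zeros_like(m); cv2.circle(k,tuple(int(a) for a in xy),r,1,-1); m&=k
    for c in cv2.findContours(m,cv2.RETR_EXTERNAL,cv2.CHAIN_APPROX_NONE)[0]:
        if cv2.contourArea(c)>15: print("dark",n,np.round(cv2.minAreaRect(plane(n,c,36).astype(np.float32))[0],1),cv2.minAreaRect(plane(n,c,36).astype(np.float32))[1:],cv2.contourArea(c))
dark("top",top,(353*s,226*s),28,110); dark("scene",sc,(477*s,362*s),26,110)
# torso top face: bright in top view
hsv=cv2.cvtColor(top,cv2.COLOR_RGB2HSV); print("torso V",hsv[203:230,343,2])
# jar: black lid in top
g=((hsv[:,:,2]<60)).astype(np.uint8); k=np.zeros_like(g); cv2.circle(k,(300,153),14,1,-1); g&=k
c=max(cv2.findContours(g,0,cv2.CHAIN_APPROX_NONE)[0],key=cv2.contourArea); print("jar",cv2.minAreaRect(plane("top",c,60).astype(np.float32)))
W=lambda im,a:cv2.resize(im[a[1]:a[3],a[0]:a[2],::-1],(400,300),interpolation=cv2.INTER_CUBIC)
cv2.imwrite("pics/crops.png",np.vstack([np.hstack([W(top,(130,170,210,230)),W(top,(310,190,390,250))]),np.hstack([W(sc,(75,215,155,275)),W(sc,(310,155,390,215))])]))
E
python3 m2.py
```

```text
large axis [ 527.4 -393.8]
small axis [396.1 268.2]
dark top [607.3 163.4] ((67.71830749511719, 12.698330879211426), 76.24214935302734) 24.0
dark top [683.2 145.1] ((67.59583282470703, 12.609569549560547), 76.98719787597656) 32.0
dark scene [697.9 140.5] ((62.72650146484375, 31.29693031311035), 74.84343719482422) 164.0
dark scene [622.  159.2] ((63.05887985229492, 31.20947265625), 79.39653015136719) 150.5
torso V [170 167 168 161 154 197 227 231 207 143 115 112 112 111 115 131 212 231
 231 213 138  88  87  79 135 157 161]
jar ((651.8568115234375, 6.164970397949219), (38.881431579589844, 39.950408935546875), 89.55393981933594)
```

View pics/crops.png

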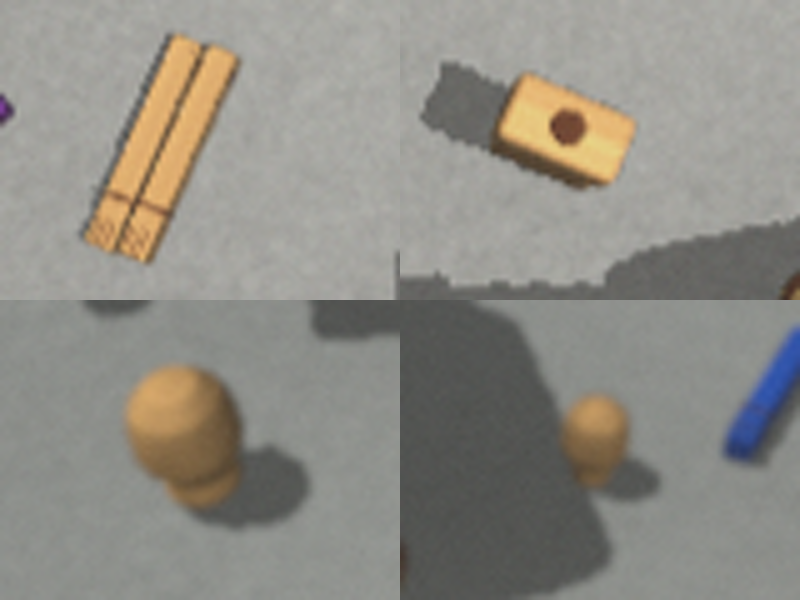

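The crops show the pale arm pair with its wrist lines (top-left), the torso with its dark socket at about px (343,215) in the top view, and both heads upright with the nose facing away from the scene camera. I'll start with the large head, at (527,-394).

>>> {"name": "move_arm", "arguments": {
  "moves": [0.355,-0.055,0,0,0.355,-0.055,0,0,0.355,-0.055,0,0,0.355,-0.055,0,0,0.355,-0.055,0,0,0.355,-0.055,0,0,0,0,0,0,0,0,0,0],
  "claw": 95
}}

```text
t: 1.3
eef_pos: [526.9, -394.3, 214.4]
tcp_rot: [-3.141, 0.0, 0.422]
ft_force: [-1.2, -0.4, -0.1]
opening: 1.0
grip_force: 0.0
```

```bash
cat > go.py <<'E'
import sys; from h import *
def go(x,y,z,yaw=None):
    s=monitor.state(); p=s["eef_pos"]; a=s["tcp_rot"][2]
    d=np.array([x,y,z])-p; tx=d[0]*np.cos(a)+d[1]*np.sin(a); ty=d[0]*np.sin(a)-d[1]*np.cos(a)
    t=0 if yaw is None else ((a-yaw+np.pi)%(2*np.pi)-np.pi)
    print("at",p.round(1),"yaw",round(a,3),"t",round(s["t"],2),"F",s["ft_force"].round(1),"op",round(s["opening"]*95,1),"grip",round(s["grip_force"],1),"q",s["joints"].round(2))
    print("units",np.round(np.array([tx,ty,-d[2]])/150,3),"turn",round(t/(np.pi/2),3))
if __name__=="__main__": go(*map(float,sys.argv[1:]))
E
python3 go.py 527.4 -393.8 22; python3 -c "
from h import *
print(plane('top',[[343.1,214.9]],70), plane('top',[[343.1,214.9]],70))"
```

```text
at [ 526.9 -394.3  214.4] yaw 0.422 t 1.3 F [-1.2 -0.4 -0.1] op 95.0 grip 0.0 q [-0.74  0.54  1.47 -0.    1.13  0.41]
units [ 4.000e-03 -1.000e-03  1.283e+00] turn 0.0
[[ 475.18933171 -108.4319982 ]] [[ 475.18933171 -108.4319982 ]]
```

>>> {"name": "move_arm", "arguments": {
  "moves": [0,0,0.35,0,0,0,0.35,0,0,0,0.3,0,0,0,0.2,0,0,0,0.09,0,0,0,0,0,0,0,0,0]
}}

```text
t: 2.17
eef_pos: [527.4, -395.0, 22.6]
tcp_rot: [3.14, -0.001, 0.421]
ft_force: [-0.1, 0.1, 0.7]
opening: 0.998
grip_force: 0.0
```

>>> {"name": "move_arm", "arguments": {
  "moves": [0,0,0,0,0,0,0,0,0,0,0,0,0,0,0,0,0,0,0,0,0,0,0,0],
  "claw": 40
}}

```text
t: 2.92
eef_pos: [527.1, -394.2, 21.2]
tcp_rot: [-3.142, 0.0, 0.422]
ft_force: [-0.5, 0.1, 1.2]
opening: 0.578
grip_force: 30.0
```

>>> {"name": "move_arm", "arguments": {
  "moves": [0,0,-0.1,0,0,0,-0.25,0,0,0,-0.35,0,0,0,-0.2,0,0,0,-0.1,0,0,0,0,0]
}}

```text
t: 3.68
eef_pos: [527.2, -394.4, 171.9]
tcp_rot: [3.14, -0.001, 0.422]
ft_force: [0.3, 0.6, -1.5]
opening: 0.578
grip_force: 30.0
```

```bash
python3 go.py 453.3 107 170
```

```text
at [ 527.2 -394.4  171.9] yaw 0.422 t 3.67 F [ 0.3  0.6 -1.5] op 54.9 grip 30.0 q [-0.74  0.58  1.52 -0.    1.04  0.41]
units [ 0.919 -3.251  0.013] turn 0.0
```

>>> {"name": "move_arm", "arguments": {
  "moves": [0.05,-0.2,0,0,0.1,-0.35,0,0,0.1,-0.36,0,0,0.1,-0.36,0,0,0.1,-0.36,0,0,0.1,-0.36,0,0,0.1,-0.36,0,0,0.1,-0.36,0,0,0.1,-0.36,0,0,0.07,-0.18,0,0]
}}

```text
t: 4.92
eef_pos: [452.0, 109.1, 170.0]
tcp_rot: [-3.141, 0.002, 0.424]
ft_force: [0.6, -0.5, -0.8]
opening: 0.577
grip_force: 30.0
```

```bash
python3 go.py 453.3 107 26.5
```

```text
at [452.  109.1 170. ] yaw 0.424 t 4.92 F [ 0.6 -0.5 -0.8] op 54.9 grip 30.0 q [0.09 0.33 1.99 0.   0.83 1.24]
units [0.002 0.016 0.956] turn 0.0
```

>>> {"name": "move_arm", "arguments": {
  "moves": [0,0,0,0,0,0,0.3,0,0,0,0.3,0,0,0,0.2,0,0,0,0.1,0,0,0,0.04,0,0,0,0.02,0,0,0,0,0,0,0,0,0]
}}

```text
t: 6.05
eef_pos: [453.7, 107.0, 27.6]
tcp_rot: [3.141, -0.001, 0.422]
ft_force: [0.3, -0.6, -0.6]
opening: 0.579
grip_force: 30.0
```

```bash
python3 go.py 453.3 107 26.2
```

```text
at [453.7 107.   27.6] yaw 0.422 t 6.05 F [ 0.3 -0.6 -0.6] op 55.0 grip 30.0 q [ 0.09  0.58  2.11 -0.    0.45  1.24]
units [-0.002 -0.001  0.009] turn 0.0
```

Lower another 1 mm, release, rise, and check with the camera.

>>> {"name": "move_arm", "arguments": {
  "moves": [0,0,0.008,0,0,0,0,0,0,0,0,0]
}}

```text
t: 6.42
eef_pos: [453.6, 107.0, 26.1]
tcp_rot: [3.141, -0.0, 0.422]
ft_force: [-0.0, 1.2, 3.1]
opening: 0.578
grip_force: 30.0
```

>>> {"name": "move_arm", "arguments": {
  "moves": [0,0,0,0,0,0,0,0,0,0,0,0,0,0,0,0,0,0,0,0],
  "claw": 95
}}

```text
t: 7.05
eef_pos: [453.5, 107.0, 25.9]
tcp_rot: [3.142, 0.0, 0.422]
ft_force: [0.6, 0.9, -0.7]
opening: 0.988
grip_force: 0.0
```

>>> {"name": "move_arm", "arguments": {
  "moves": [0,0,-0.1,0,0,0,-0.3,0,0,0,-0.35,0,0,0,-0.22,0,0,0,0,0,0,0,0,0]
}}

```text
t: 7.8
eef_pos: [453.0, 107.0, 170.8]
tcp_rot: [-3.141, 0.001, 0.422]
ft_force: [-0.1, -0.1, 0.3]
opening: 1.001
grip_force: 0.0
```

```bash
python3 go.py 396.3 268.5 171
```

```text
at [453.  107.  170.8] yaw 0.422 t 7.8 F [-0.1 -0.1  0.3] op 95.1 grip 0.0 q [ 0.09  0.33  1.99 -0.    0.83  1.24]
units [ 9.600e-02 -1.137e+00 -1.000e-03] turn 0.0
```

>>> {"name": "move_arm", "arguments": {
  "moves": [0.02,-0.23,0,0,0.025,-0.3,0,0,0.025,-0.3,0,0,0.025,-0.3,0,0,0,0,0.2,0,0,0,0.35,0,0,0,0.3,0,0,0,0.16,0,0,0,0.055,0,0,0,0,0],
  "claw": 72
}}

```text
t: 9.05
eef_pos: [396.7, 267.3, 11.1]
tcp_rot: [3.141, 0.002, 0.422]
ft_force: [0.6, -0.3, -0.9]
opening: 0.755
grip_force: 0.0
```

>>> {"name": "move_arm", "arguments": {
  "moves": [0,0,0,0,0,0,0,0,0,0,0,0,0,0,0,0,0,0,0,0,0,0,0,0],
  "claw": 28
}}

```text
t: 9.8
eef_pos: [397.2, 267.6, 11.9]
tcp_rot: [3.142, -0.001, 0.422]
ft_force: [-0.3, 0.8, 6.4]
opening: 0.408
grip_force: 30.0
```

```bash
python3 go.py 377.5 -261.7 171; python3 - <<'E'
from h import *
a=viewer.read_camera("scene");b=viewer.read_camera("top")
W=lambda im,a:cv2.resize(im[a[1]:a[3],a[0]:a[2],::-1],(400,300),interpolation=cv2.INTER_CUBIC)
cv2.imwrite("pics/c2.png",np.hstack([W(a,(260,125,400,230)),W(b,(180,180,320,285))]))
E
```

```text
at [397.2 267.6  11.9] yaw 0.422 t 9.8 F [-0.3  0.8  6.4] op 38.7 grip 30.0 q [ 0.45  0.62  2.09 -0.    0.43  1.6 ]
units [-1.565  3.165 -1.061] turn 0.0
```

View pics/c2.png

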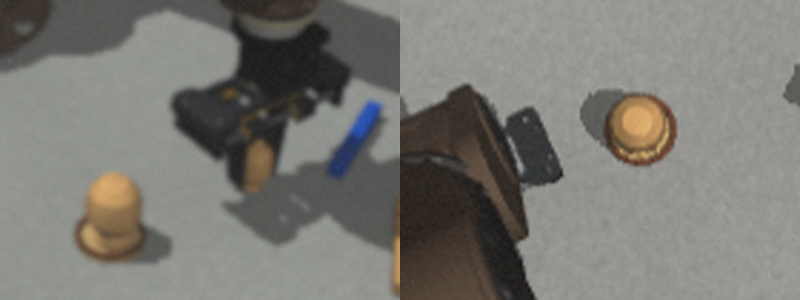

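The large head stands centred in its dish at crop (110,215), and the small head is between the fingers at (258,165). I'll lift it and carry it out around the base.

>>> {"name": "move_arm", "arguments": {
  "moves": [0,0,-0.1,0,0,0,-0.25,0,0,0,-0.35,0,-0.05,0.1,-0.25,0,-0.06,0.3,-0.05,0,-0.06,0.35,0,0,-0.06,0.35,0,0,-0.06,0.35,0,0,-0.057,0.35,0,0]
}}

```text
t: 11.02
eef_pos: [460.1, -1.9, 162.6]
tcp_rot: [3.141, -0.001, 0.422]
ft_force: [-0.2, 0.1, -0.1]
opening: 0.41
grip_force: 30.0
```

>>> {"name": "move_arm", "arguments": {
  "moves": [-0.2,0.23,0,0,-0.24,0.26,0,0,-0.25,0.28,0,0,-0.25,0.28,0,0,-0.18,0.2,0,0,-0.1,0.11,0,0,0,0,0,0,0,0,0,0]
}}

```text
t: 12.02
eef_pos: [376.6, -260.5, 162.0]
tcp_rot: [3.142, -0.0, 0.422]
ft_force: [-0.6, -0.5, -0.7]
opening: 0.414
grip_force: 30.0
```

```bash
python3 go.py 377.5 -261.7 16.7
```

```text
at [ 376.6 -260.5  162. ] yaw 0.422 t 12.03 F [-0.6 -0.5 -0.7] op 39.4 grip 30.0 q [-0.75  0.33  2.02  0.    0.8   0.4 ]
units [0.002 0.009 0.969] turn 0.0
```

>>> {"name": "move_arm", "arguments": {
  "moves": [0.003,0.005,0.3,0,0,0,0.3,0,0,0,0.2,0,0,0,0.1,0,0,0,0.04,0,0,0,0.015,0,0,0,0,0,0,0,0,0]
}}

```text
t: 13.02
eef_pos: [377.6, -261.8, 19.0]
tcp_rot: [3.141, -0.0, 0.422]
ft_force: [-0.5, -0.5, -0.6]
opening: 0.409
grip_force: 30.0
```

>>> {"name": "move_arm", "arguments": {
  "moves": [0,0,0.01,0,0,0,0,0,0,0,0,0]
}}

```text
t: 13.4
eef_pos: [377.4, -261.8, 17.0]
tcp_rot: [3.141, -0.0, 0.422]
ft_force: [-0.5, 0.0, -0.7]
opening: 0.409
grip_force: 30.0
```

>>> {"name": "move_arm", "arguments": {
  "moves": [0,0,0,0,0,0,0,0]
}}

```text
t: 13.65
eef_pos: [377.4, -261.8, 17.0]
tcp_rot: [3.141, -0.0, 0.422]
ft_force: [0.4, -0.7, 0.1]
opening: 0.409
grip_force: 30.0
```

>>> {"name": "move_arm", "arguments": {
  "moves": [0,0,0.005,0,0,0,0,0,0,0,0,0]
}}

```text
t: 14.02
eef_pos: [377.5, -261.7, 16.8]
tcp_rot: [3.141, -0.0, 0.422]
ft_force: [-1.1, 1.3, 13.4]
opening: 0.41
grip_force: 30.0
```

>>> {"name": "move_arm", "arguments": {
  "moves": [0,0,0,0,0,0,0,0,0,0,0,0,0,0,0,0],
  "claw": 72
}}

```text
t: 14.52
eef_pos: [377.3, -261.7, 16.1]
tcp_rot: [-3.141, 0.0, 0.422]
ft_force: [-0.0, 0.5, -0.1]
opening: 0.741
grip_force: 0.0
```

>>> {"name": "move_arm", "arguments": {
  "moves": [0,0,-0.1,0,0,0,-0.3,0,0,0,-0.35,0,0,0,-0.25,0,0,0,0,0,0,0,0,0]
}}

```text
t: 15.28
eef_pos: [377.1, -261.4, 165.5]
tcp_rot: [-3.141, 0.0, 0.422]
ft_force: [-0.6, 0.5, -0.3]
opening: 0.757
grip_force: 0.0
```

```bash
python3 go.py 475.2 -108.4 166 1.16
```

```text
at [ 377.1 -261.4  165.5] yaw 0.422 t 15.28 F [-0.6  0.5 -0.3] op 71.9 grip 0.0 q [-0.75  0.32  2.01 -0.    0.81  0.4 ]
units [ 1.014 -0.663 -0.003] turn -0.47
```

>>> {"name": "move_arm", "arguments": {
  "moves": [0.2,-0.13,0,0,0.2,-0.13,0,0,0.2,-0.135,0,0,0.214,-0.135,0,0,0.2,-0.133,0,0,0,0,0,-0.1,0,0,0,-0.1,0,0,0,-0.1,0,0,0,-0.1,0,0,0,-0.07],
  "claw": 80
}}

```text
t: 16.52
eef_pos: [474.9, -108.5, 164.4]
tcp_rot: [-3.138, 0.0, 1.164]
ft_force: [-0.2, 0.6, 0.3]
opening: 0.842
grip_force: 0.0
```

>>> {"name": "move_arm", "arguments": {
  "moves": [0,0,0,0,0,0,0,0]
}}

```text
t: 16.77
eef_pos: [475.2, -108.6, 165.3]
tcp_rot: [-3.14, 0.0, 1.158]
ft_force: [0.2, -0.4, -0.8]
opening: 0.84
grip_force: 0.0
```

```bash
python3 go.py 475.2 -108.4 20 1.16
```

```text
at [ 475.2 -108.6  165.3] yaw 1.158 t 16.77 F [ 0.2 -0.4 -0.8] op 79.8 grip 0.0 q [-0.36  0.36  1.95 -0.    0.84  0.05]
units [ 0.001 -0.001  0.969] turn -0.002
```

>>> {"name": "move_arm", "arguments": {
  "moves": [0,0,0.25,0,0,0,0.35,0,0,0,0.2,0,0,0,0.12,0,0,0,0.05,0,0,0,0,0,0,0,0,0]
}}

```text
t: 17.65
eef_pos: [475.8, -108.8, 21.3]
tcp_rot: [3.14, 0.0, 1.16]
ft_force: [0.2, 0.5, 0.9]
opening: 0.838
grip_force: 0.0
```

>>> {"name": "move_arm", "arguments": {
  "moves": [0,0,0,0,0,0,0,0,0,0,0,0,0,0,0,0,0,0,0,0,0,0,0,0],
  "claw": 28
}}

```text
t: 18.4
eef_pos: [475.4, -108.7, 20.7]
tcp_rot: [-3.142, 0.0, 1.16]
ft_force: [-1.1, 0.3, 1.6]
opening: 0.422
grip_force: 30.0
```

>>> {"name": "move_arm", "arguments": {
  "moves": [0,0,-0.1,0,0,0,-0.25,0,0,0,-0.2,0,0,0,-0.05,0,0,0,0,0]
}}

```text
t: 19.02
eef_pos: [475.4, -108.7, 110.8]
tcp_rot: [3.141, 0.0, 1.16]
ft_force: [-0.4, -0.6, -2.1]
opening: 0.42
grip_force: 30.0
```

```bash
python3 go.py 642.5 -154 110 1.222
```

```text
at [ 475.4 -108.7  110.8] yaw 1.16 t 19.02 F [-0.4 -0.6 -2.1] op 39.9 grip 30.0 q [-0.36  0.45  2.   -0.    0.69  0.05]
units [0.168 1.142 0.006] turn -0.039
```

>>> {"name": "move_arm", "arguments": {
  "moves": [0.034,0.15,0,0,0.034,0.25,0,0,0.034,0.3,0,0,0.034,0.28,0,0,0.032,0.162,0,0,0,0,0,-0.039,0,0,0,0,0,0,0,0]
}}

```text
t: 20.02
eef_pos: [642.1, -153.8, 109.8]
tcp_rot: [-3.14, 0.0, 1.22]
ft_force: [-0.2, 0.2, -1.8]
opening: 0.421
grip_force: 30.0
```

>>> {"name": "move_arm", "arguments": {
  "moves": [0,0,0.15,0,0,0,0.25,0,0,0,0.11,0,0,0,0.04,0,0,0,0,0,0,0,0,0]
}}

```text
t: 20.78
eef_pos: [643.1, -154.2, 29.3]
tcp_rot: [3.14, 0.0, 1.221]
ft_force: [0.3, -0.6, -1.1]
opening: 0.424
grip_force: 30.0
```

>>> {"name": "move_arm", "arguments": {
  "moves": [0,0,0.012,0,0,0,0,0,0,0,0,0]
}}

```text
t: 21.15
eef_pos: [642.6, -154.0, 26.5]
tcp_rot: [3.141, 0.0, 1.221]
ft_force: [0.1, 0.3, -1.8]
opening: 0.419
grip_force: 30.0
```

```bash
python3 go.py 642.5 -154 25.5 1.222
```

```text
at [ 642.6 -154.    26.5] yaw 1.221 t 21.15 F [ 0.1  0.3 -1.8] op 39.8 grip 30.0 q [-0.34  0.76  1.62 -0.    0.77  0.01]
units [-0.    -0.001  0.007] turn -0.0
```

>>> {"name": "move_arm", "arguments": {
  "moves": [0,0,0.006,0,0,0,0,0,0,0,0,0]
}}

```text
t: 21.52
eef_pos: [642.6, -154.0, 25.7]
tcp_rot: [3.141, 0.0, 1.221]
ft_force: [-1.0, 0.4, 2.7]
opening: 0.417
grip_force: 30.0
```

>>> {"name": "move_arm", "arguments": {
  "moves": [0,0,0,0,0,0,0,0,0,0,0,0,0,0,0,0],
  "claw": 72
}}

```text
t: 22.02
eef_pos: [642.6, -154.0, 25.4]
tcp_rot: [3.142, 0.0, 1.221]
ft_force: [-0.7, 0.3, -0.8]
opening: 0.743
grip_force: 0.0
```

>>> {"name": "move_arm", "arguments": {
  "moves": [0,0,-0.1,0,0,0,-0.3,0,0,0,-0.35,0,0,0,-0.2,0,0,0,0,0,0,0,0,0]
}}

```text
t: 22.78
eef_pos: [642.1, -153.9, 167.7]
tcp_rot: [-3.141, 0.0, 1.221]
ft_force: [-0.1, 0.5, 0.2]
opening: 0.755
grip_force: 0.0
```

```bash
python3 go.py 527 397 167 2.754
```

```text
at [ 642.1 -153.9  167.7] yaw 1.221 t 22.77 F [-0.1  0.5  0.2] op 71.8 grip 0.0 q [-0.34  0.59  1.52 -0.    1.04  0.01]
units [ 3.188 -1.979  0.004] turn -0.976
```

>>> {"name": "move_arm", "arguments": {
  "moves": [0.319,-0.198,0,0,0.319,-0.198,0,0,0.319,-0.198,0,0,0.319,-0.198,0,0,0.319,-0.198,0,0,0.319,-0.198,0,0,0.319,-0.198,0,0,0.319,-0.198,0,0,0.319,-0.198,0,0,0.317,-0.197,0,0]
}}

```text
t: 24.02
eef_pos: [526.3, 398.5, 166.5]
tcp_rot: [-3.14, 0.002, 1.221]
ft_force: [0.3, 0.1, 0.5]
opening: 0.758
grip_force: 0.0
```

>>> {"name": "move_arm", "arguments": {
  "moves": [0,0,0,-0.1,0,0,0,-0.1,0,0,0,-0.1,0,0,0,-0.1,0,0,0,-0.1,0,0,0,-0.1,0,0,0,-0.1,0,0,0,-0.1,0,0,0,-0.1,0,0,0,-0.076]
}}

```text
t: 25.28
eef_pos: [526.9, 396.7, 166.4]
tcp_rot: [-3.139, -0.001, 2.759]
ft_force: [0.7, 0.3, 0.3]
opening: 0.756
grip_force: 0.0
```

>>> {"name": "move_arm", "arguments": {
  "moves": [0,0,0,0,0,0,0,0]
}}

```text
t: 25.52
eef_pos: [527.2, 396.8, 167.2]
tcp_rot: [-3.141, -0.001, 2.752]
ft_force: [-0.1, -0.6, -0.2]
opening: 0.756
grip_force: 0.0
```

```bash
python3 go.py 527 397 3 2.754; python3 - <<'E'
from h import *
a=viewer.read_camera("scene");b=viewer.read_camera("top")
W=lambda im,a:cv2.resize(im[a[1]:a[3],a[0]:a[2],::-1],(400,300),interpolation=cv2.INTER_CUBIC)
cv2.imwrite("pics/c3.png",np.vstack([np.hstack([W(a,(370,150,450,210)),W(a,(170,240,250,300))]),np.hstack([W(b,(320,135,400,195)),W(b,(355,220,435,280))])]))
E
```

```text
at [527.2 396.8 167.2] yaw 2.752 t 25.52 F [-0.1 -0.6 -0.2] op 71.9 grip 0.0 q [ 0.55  0.59  1.52 -0.    1.04 -0.64]
units [2.000e-03 1.000e-03 1.095e+00] turn -0.001
```

View pics/c3.png

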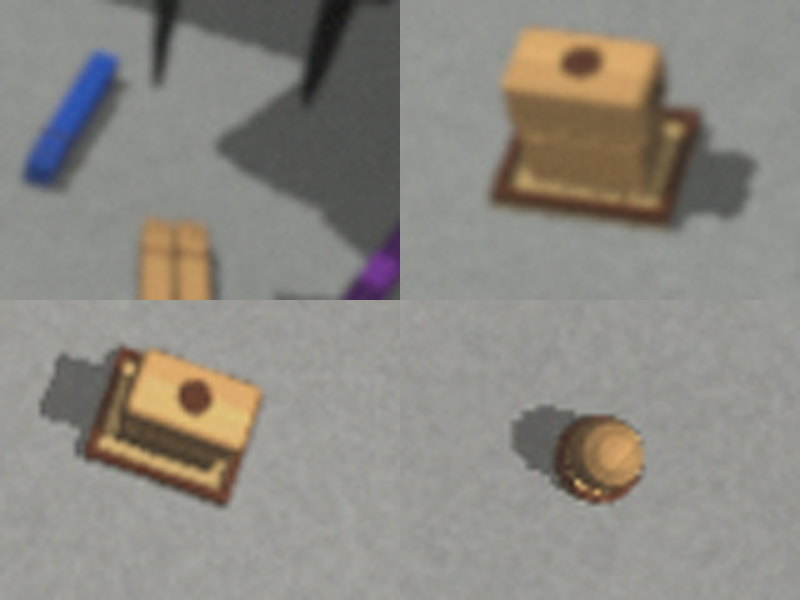

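Torso and small head are centred and upright in their rests. Now the arm pair.

>>> {"name": "move_arm", "arguments": {
  "moves": [0,0,0.3,0,0,0,0.35,0,0,0,0.25,0,0,0,0.12,0,0,0,0.05,0,0,0,0.02,0,0,0,0,0,0,0,0,0]
}}

```text
t: 26.62
eef_pos: [527.8, 397.2, 5.4]
tcp_rot: [3.141, 0.001, 2.754]
ft_force: [-1.0, 0.6, 0.2]
opening: 0.758
grip_force: 0.0
```

>>> {"name": "move_arm", "arguments": {
  "moves": [0,0,0,0,0,0,0,0,0,0,0,0,0,0,0,0,0,0,0,0,0,0,0,0],
  "claw": 25
}}

```text
t: 27.38
eef_pos: [527.4, 396.9, 4.4]
tcp_rot: [-3.141, 0.0, 2.754]
ft_force: [-0.0, -0.6, 0.5]
opening: 0.377
grip_force: 30.0
```

>>> {"name": "move_arm", "arguments": {
  "moves": [0,0,-0.03,0,0,0,-0.12,0,0,0,-0.2,0,0,0,-0.25,0,0,0,-0.1,0,0,0,0,0,0,0,0,0,0,0,0,0]
}}

```text
t: 28.38
eef_pos: [527.0, 396.7, 108.1]
tcp_rot: [-3.14, -0.001, 2.754]
ft_force: [0.2, -0.3, 0.2]
opening: 0.376
grip_force: 30.0
```

```bash
python3 go.py 648 154 110 2.904;  python3 - <<'E'
from h import *
a=viewer.read_camera("scene")
cv2.imwrite("pics/c4.png",cv2.resize(a[130:250,340:500,::-1],(640,480),interpolation=cv2.INTER_CUBIC))
E
```

```text
at [527.  396.7 108.1] yaw 2.754 t 28.38 F [ 0.2 -0.3  0.2] op 35.7 grip 30.0 q [ 0.55  0.65  1.57 -0.    0.92 -0.64]
units [-1.358 -1.193 -0.013] turn -0.095
```

View pics/c4.png

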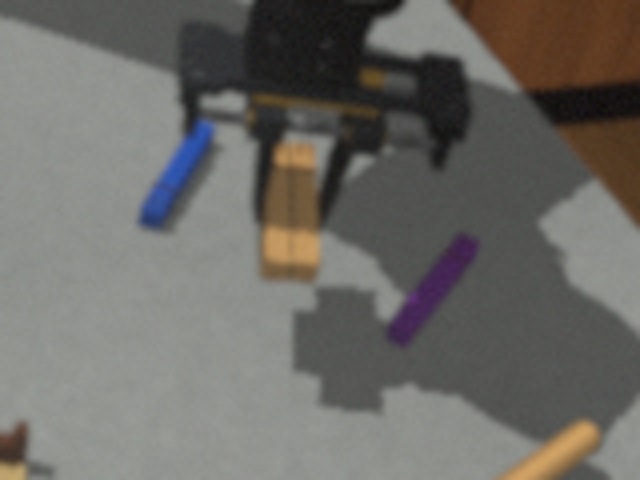

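Both arms are held together at crop (290,210), clear of the bench. Next, over to the cradle.

>>> {"name": "move_arm", "arguments": {
  "moves": [-0.12,-0.11,0,0,-0.22,-0.19,0,0,-0.25,-0.22,0,0,-0.25,-0.22,0,0,-0.25,-0.22,0,0,-0.18,-0.15,0,0,-0.088,-0.083,0,0,0,0,0,-0.095,0,0,0,0,0,0,0,0]
}}

```text
t: 29.68
eef_pos: [648.2, 154.7, 109.4]
tcp_rot: [-3.141, -0.0, 2.901]
ft_force: [-0.5, -0.2, -1.5]
opening: 0.377
grip_force: 30.0
```

```bash
python3 go.py 648 154 30.5 2.904;  python3 - <<'E'
from h import *
a=viewer.read_camera("scene")
cv2.imwrite("pics/c5.png",cv2.resize(a[170:290,250:410,::-1],(640,480),interpolation=cv2.INTER_CUBIC))
E
```

```text
at [648.2 154.7 109.4] yaw 2.901 t 29.68 F [-0.5 -0.2 -1.5] op 35.8 grip 30.0 q [ 0.14  0.66  1.55 -0.    0.93 -1.2 ]
units [ 0.    -0.005  0.526] turn -0.002
```

View pics/c5.png

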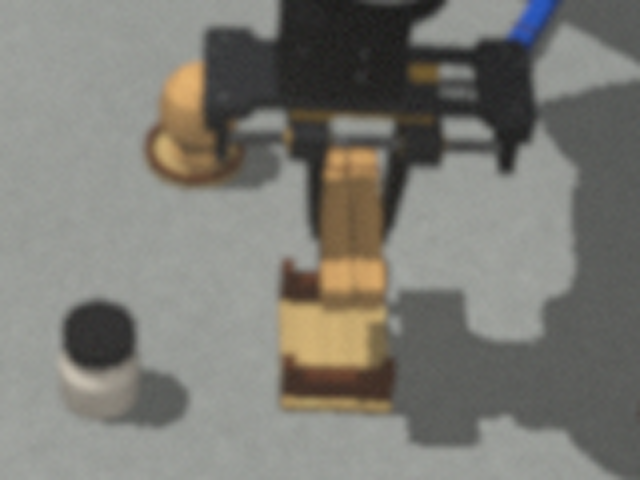

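The pair hangs above the cradle, aligned with it, and the jar at crop (98,355) is well clear. I'll lower it.

>>> {"name": "move_arm", "arguments": {
  "moves": [0,-0.005,0.12,0,0,0,0.2,0,0,0,0.12,0,0,0,0.05,0,0,0,0.02,0,0,0,0,0,0,0,0,0]
}}

```text
t: 30.6
eef_pos: [648.6, 153.6, 33.7]
tcp_rot: [3.141, 0.001, 2.904]
ft_force: [-0.2, 0.5, -0.1]
opening: 0.378
grip_force: 30.0
```

>>> {"name": "move_arm", "arguments": {
  "moves": [0,0,0.012,0,0,0,0,0,0,0,0,0]
}}

```text
t: 30.98
eef_pos: [648.3, 153.6, 31.2]
tcp_rot: [-3.142, 0.0, 2.904]
ft_force: [-0.3, 0.0, -0.9]
opening: 0.377
grip_force: 30.0
```

```bash
python3 go.py 648 154 30.2 2.904
```

```text
at [648.3 153.6  31.2] yaw 2.904 t 30.98 F [-0.3  0.  -0.9] op 35.8 grip 30.0 q [ 0.13  0.76  1.6  -0.    0.79 -1.2 ]
units [0.003 0.002 0.007] turn -0.0
```

>>> {"name": "move_arm", "arguments": {
  "moves": [0,0,0.006,0,0,0,0,0,0,0,0,0]
}}

```text
t: 31.35
eef_pos: [648.3, 153.6, 30.4]
tcp_rot: [-3.142, 0.0, 2.904]
ft_force: [-0.1, 0.5, 3.2]
opening: 0.374
grip_force: 30.0
```

>>> {"name": "move_arm", "arguments": {
  "moves": [0,0,0,0,0,0,0,0,0,0,0,0,0,0,0,0],
  "claw": 60
}}

```text
t: 31.85
eef_pos: [648.2, 153.6, 30.2]
tcp_rot: [-3.141, -0.0, 2.904]
ft_force: [0.9, 0.3, 0.1]
opening: 0.626
grip_force: 0.0
```

>>> {"name": "move_arm", "arguments": {
  "moves": [0,0,-0.05,0,0,0,-0.2,0,0,0,-0.35,0,0,0,-0.35,0,0,0,-0.3,0,0,0,0,0]
}}

```text
t: 32.6
eef_pos: [649.4, 153.8, 222.3]
tcp_rot: [3.139, 0.007, 2.904]
ft_force: [-0.0, 0.7, -1.0]
opening: 0.63
grip_force: 0.0
```

>>> {"name": "move_arm", "arguments": {
  "moves": [0.2,-0.3,0,0,0.2,-0.3,0,0,0.2,-0.3,0,0,0.2,-0.3,0,0,0,0,0,0,0,0,0,0,0,0,0,0]
}}

```text
t: 33.48
eef_pos: [489.8, 7.5, 217.4]
tcp_rot: [-3.142, -0.0, 2.904]
ft_force: [1.1, 0.5, -0.4]
opening: 0.633
grip_force: 0.0
```

```bash
python3 go.py 648 154 30.2;  python3 - <<'E'
from h import *
a=viewer.read_camera("scene");b=viewer.read_camera("top")
cv2.imwrite("pics/c6.png",cv2.resize(a[150:300,90:410,::-1],(800,375),interpolation=cv2.INTER_CUBIC))
cv2.imwrite("pics/c7.png",cv2.resize(b[120:270,200:440,::-1],(800,500),interpolation=cv2.INTER_CUBIC))
E
```

```text
at [489.8   7.5 217.4] yaw 2.904 t 33.48 F [ 1.1  0.5 -0.4] op 60.1 grip 0.0 q [-0.12  0.3   1.88  0.    0.97 -1.45]
units [-0.796  1.197  1.248] turn 0.0
```

View pics/c6.png

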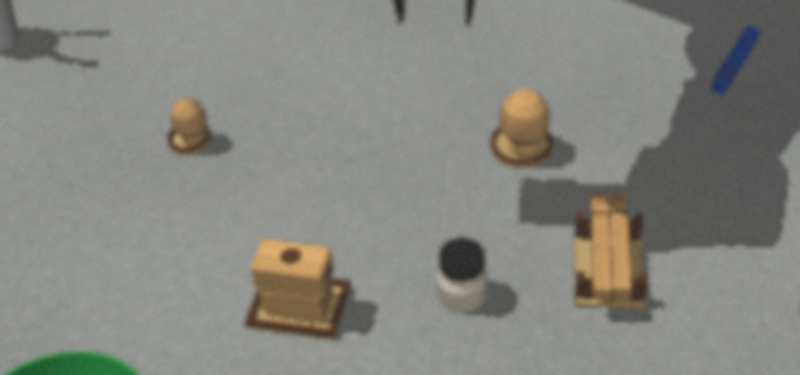

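View pics/c7.png

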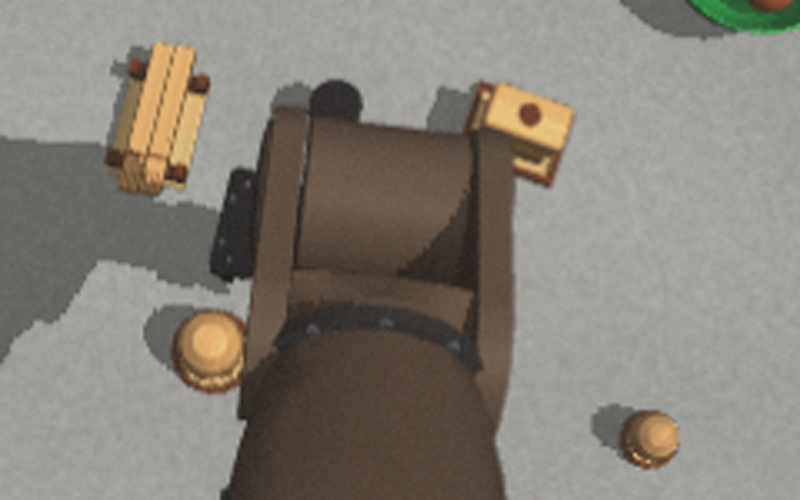

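```bash
python3 - <<'E'
from h import *
c=np.array([648,154]);u=np.array([np.cos(-.2374),np.sin(-.2374)])
print("pair centre est. if far end at px:",plane("top",[[252,133.7]],46)-65*u)
print(pix("top",[[*(c-65*u),46],[*(c+65*u),46],[*(c-65*u),26]]))
h=cv2.cvtColor(viewer.read_camera("top"),cv2.COLOR_RGB2HSV)
print(monitor.state()["qvel"].round(3))
E
```

```text
pair centre est. if far end at px: [[645.17720053 155.48565809]]
[[241.29648724 176.78452656]
 [252.53282949 132.73092265]
 [241.81552324 178.12111197]]
[-0.002 -0.003  0.002 -0.001  0.    -0.002]
```

The arm pair sits centred to within a few mm. Everything is in its rest and the jar hasn't moved, so I'm handing in.

```bash
python3 -c "
from cell import order
print(order.job_done())"
```

```text
the job is handed in; nothing more can be done
None
```

I placed both heads, the torso and the pair of arms in their rests, released them and handed the job in at about 33.5 s. The final pictures show all parts upright or lying in place and the glue jar not visibly moved; the hand-in returned no verdict.

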